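# Clamp a jar in the cap-torque tester

## Task

A jar of cheese cubes stands loose on the table of the blue cap-torque tester and has to be clamped before its lid is tested. With the outside of the closed fingers, push the red-knobbed clamp handle along its slot until the jaw has brought the jar up against the two fixed posts, then push the handle round the corner and across to the very end of the slot, where the clamp stays locked by itself. Do not take the handle between the fingers, do not touch, lift or tip the jar, and leave the other two jars and the label roll where they stand.

Things in the scene. Friction and masses are not known exactly. Their poses are not given: they have to be found in the camera images.
- tester: the cap-torque tester, a blue box fixed on the steel table, dial at its front. Origin on the steel table; in its own frame the box spans x -95 to +55 mm, y -125 to +165 mm, 36 mm high. Its z is up; its -y is the way the clamp is pushed, its -x (front) the way the handle is turned to lock. The jar stands on its steel plate, 42 mm up; the two fixed black posts are at y = -94 mm, tops 89 mm up
- slot_corner (a point): middle of the L slot's corner, in the flat steel top (83 mm up) of the bolt housing (tester x -40 to +26, y +58 to +150 mm); axes as the tester's. The long leg, 12 mm wide, runs 50 mm from here to +y. The cross leg runs 32 mm to -x, 13 mm wide at its mouth, tapering to 10 mm, which draws the clamp 2 to 3 mm tighter. Solid walls: the handle turns only from the corner
- clamp_bolt (a joint): travel of the clamp bolt in m along the tester's -y: 0 drawn back (0 to 0.010 at the start), about 0.045 at the corner and when locked; needs about 5 N to slide (10 N when the jar is pressed to the posts) and stays where it is left
- clamp_handle (a joint): turn of the handle about the bolt in rad: 0 in the long leg (handle leans 15 degrees towards the tester's +x), about 1.08 at the end of the cross leg (leans about 45 degrees towards -x). The turning axis runs along the tester's y at x = 0, 62 mm up; stays where it is left
- knob (a point): centre of the red ball, 22 mm thick, on top of the handle, 62 mm from the turning axis (an 8 mm steel pin below it); about 122 mm above the table in the long leg, about 105 mm when locked. In the tester's frame at x = +16 mm, y = +125 mm when the bolt is at 0, y = +80 mm at the corner; locked it is at about x = -44 mm
- seat (a point): point fixed on the tester at its x = 0, y = -60 mm, 86.5 mm up: the middle of the jar is here when the jar touches both fixed posts; axes as the tester's
- jar_middle (a point): middle (half-way up) of the sample jar with yellow cheese cubes, 72 mm thick, 89 mm high with its cream lid; stands on the tester's plate, 12 to 24 mm short of the fixed posts. Its z axis is up
- clamp_jaw: the clamp's aluminium cross bar with two black rubber posts (14 mm thick, 52 mm apart between centres), carried by the bolt and sprung by up to 6 mm; it pushes the jar. Its origin is on the bolt axis at the root of the handle, 110 mm behind the posts
- sample_jar: the same sample jar, origin at the centre of its underside
- waiting_jar_a: a jar like it, 71 mm thick and 89 mm high, loose on the steel table behind the tester (bystander); origin at the centre of its underside
- waiting_jar_b: a taller jar, 72 mm thick and 100 mm high, loose behind the tester (bystander); origin at the centre of its underside
- label_roll: white label roll, 75 x 67 mm and 30 mm high, lying loose behind the tester (bystander); origin at the centre of its underside

How it is judged:
By the outcome, as a careful person would: the job done as asked, in the order asked, and still so for the second after the job is handed in, with the robot touching nothing.
It also fails if it takes over 35 s, if anything falls off the work surface, if the arm or the gripper's body presses on something with over 40 N, if the wrist force passes 120 N, or if a joint passes its speed limit or range.

## Robot

A 6-joint arm with a two-finger parallel gripper is mounted at the origin on a cart in front of the work surface, level with it; the furniture and walls round the work are solid. World frame = base frame: x ahead of the robot, y to its left, z up, the work surface at z = 0. Lengths are in mm, angles in rad, forces in N, time in s.
With the tool pointing down it reaches from about 300 to 775 mm from the base axis. Payload 14.6 kg.
Tool frame: the origin (TCP) lies at the very end of the fingers, on their centre line; the grasp point (between the pads) lies 19 mm behind it; z points along the fingers, y is the line along which they close (so a half turn about z gives the same grasp; the last joint's range is limited). The gripper opens to 94 mm and grips with 3 to 60 N. Pads are 16 mm wide; open, the fingers measure 119 mm over their backs; the gripper's body (75 mm by 177 mm) begins 78 mm behind the grasp point.
Start: joints at [-0.067, 0.3, 1.521, -0, 1.321, -0.067], TCP at [549.99, -0.002, 205.446] pointing down, gripper open.
Joint ranges: [-3.03, 3.03], [-0.79, 2.21], [0.23, 2.52], [-1.04, 4.18], [0, 3.07], [-2.55, 2.55]. Speed limits (rad/s): [2.22, 2.22, 2.57, 3.14, 3.14, 3.14].

## Interface

Orientations are given as [roll, pitch, yaw] about the fixed x, y, z axes, in that order (R = Rz(yaw) Ry(pitch) Rx(roll)).
In Python, from cell import manip, eyes, ticket gives the robot as it stands. The module is installed in compiled form; this text tells all that it offers.
- The arm moves only by the tool arm_command, never from a script. Its argument "plan" is a list of rows, each a list of 5 numbers: the opening, from -1 (shut) to 1 (fully open), then the shift along the tool's x, y, z in m, then the turn about the tool's z in rad. In form: [[jaw, dx, dy, dz, roll], ...]. A call has 1 to 20 rows; each row shifts and turns the commanded pose from where the row before left it, along the tool's axes as they then stand; what a row does not reach is not made up. A row lasts 1/8 s, in which the tool goes at most 62.5 mm and 10.7 degrees, less where a joint would pass 70% of its speed; a pose out of reach is approached as far as the arm can. A call is refused whole if a number of a shift passes 0.0625 or a number of a turn 0.188, either way. A call with a gripper value outside its range is refused whole. The fingers move at their own pace and stop on an object; "newtons" is the grip in N (left out, the last holds). Time passes only in rows, so rows that do not move let the fingers close. It gives the time, the measured TCP pose, the force, the opening and the grip force at its end, in the units of the state.
- manip.read_state(): the state, without advancing time (a new reading comes with each control period).
- eyes.camera(name): name is "scene" or "side" or "wrist"; returns a dict with "img" (384x512x3 uint8, blue, green, red), "z_map" (384x512 float32, mm along the optical axis (not along the pixel's ray), 0 where there is no reading), "fx", "fy", "cx", "cy" (pixels), "dist" ([k1, k2, p1, p2, k3] as OpenCV has them; the pictures are not rectified), "eye" and "orientation" of the camera in the world. Camera axes: x right, y down, z forward; pixel columns grow to the right and rows downward; lengths in mm; the calibration is good to about 2 mm. A picture is of the moment at which its call begins.
- ticket.sign_off(): hands the job in; it is judged then, once.
The state is a dict: "clock": time; "joints": joint angles; "qd": joint speeds; "effort": joint torques, N m; "eef_pos": TCP position; "eef_rot": TCP orientation; "wrist_force": force on the tool from outside, world axes, zero at the start; "moment": the same for the moment, N m; "finger_gap": finger opening in mm; "finger_force": force on a finger pad.
Only numpy, scipy, OpenCV 4.12 (cv2) and the standard library are available. Lean on these libraries where they do the work, as an engineer would, in place of code of your own. Each camera call takes 0.05 s, during which the arm holds its last target. There are 200 camera calls.

## Working session

There is one attempt and no reset: what is moved stays moved. The work goes in short steps, Python scripts to look and compute and a tool call to move; the robot and the scene stay as the last step left them, time stands still between calls to the robot, and variables do not carry over. Pictures are saved under pics/ and viewed, at most 10 in all, crops included, and the job is handed in when it is done.

Besides the shell and the picture viewer there is one more tool, called after "Call:" by a JSON object that holds its "fn" and its "kwargs". arm_command: Moves the arm, as the interface text tells. Its arguments: {"type":"object","properties":{"plan":{"type":"array"},"newtons":{"type":"number"}},"required":["plan"]}

```bash
mkdir -p pics; cat > h.py <<'E'
import numpy as np, cv2
from scipy.spatial.transform import Rotation as R
from cell import manip, eyes, ticket
def snap(n):
    c=eyes.camera(n); np.save(f'{n}.npy',c,allow_pickle=True); return c
def load(n): return np.load(f'{n}.npy',allow_pickle=True).item()
def rot(c):
    o=np.array(c['orientation'],float)
    return o if o.shape==(3,3) else R.from_euler('xyz',o).as_matrix()
def ray(c,u,v):
    K=np.array([[c['fx'],0,c['cx']],[0,c['fy'],c['cy']],[0,0,1.]])
    p=cv2.undistortPoints(np.array([[[u,v]]],float),K,np.array(c['dist'],float))[0,0]
    return rot(c)@np.array([p[0],p[1],1.])
def at_z(c,u,v,z):
    d=ray(c,u,v);e=np.array(c['eye'],float);return e+d*(z-e[2])/d[2]
def at_d(c,u,v,r=1):
    m=c['z_map'][v-r:v+r+1,u-r:u+r+1];m=m[m>0]
    return np.array(c['eye'])+ray(c,u,v)*np.median(m) if m.size else None
E
python3 - <<'E'
from h import *
for n in ['scene','side']:
    c=snap(n);print(n,c['eye'],c['orientation'],c['fx'])
    cv2.imwrite(f'pics/{n}1.png',cv2.resize(c['img'],(800,600),interpolation=cv2.INTER_CUBIC))
print(manip.read_state())
E
```

```text
scene [ -26.61008251 -369.90936253  664.10187823] [-2.23311894 -0.01203382 -0.99798187] 496.37163852412027
side [554.82930789 797.62726145 656.93014023] [-2.19653093  0.01765326 -3.11851217] 492.89470622641784
{'clock': 0.1, 'joints': array([-6.65811872e-02,  3.00381591e-01,  1.52151509e+00, -1.63486678e-06,
        1.32072459e+00, -6.66089496e-02]), 'qd': array([-0.00044024, -0.00235137, -0.0010957 , -0.00060922, -0.00019939,
        0.00068725]), 'effort': array([ 1.84928511e-03, -5.32644153e+01, -3.53284299e+01,  7.10431044e-02,
        2.34944851e-02, -7.30603051e-05]), 'eef_pos': array([5.49759363e+02, 2.30296094e-02, 2.04963350e+02]), 'eef_rot': array([-3.14056621e+00, -6.68845314e-05,  1.57082446e+00]), 'wrist_force': array([ 0.26106317, -0.06195817, -0.03046429]), 'moment': array([-0.02479282, -0.06774833,  0.0059886 ]), 'finger_force': 0.0, 'finger_gap': 94.03527061473936}
```

View pics/scene1.png

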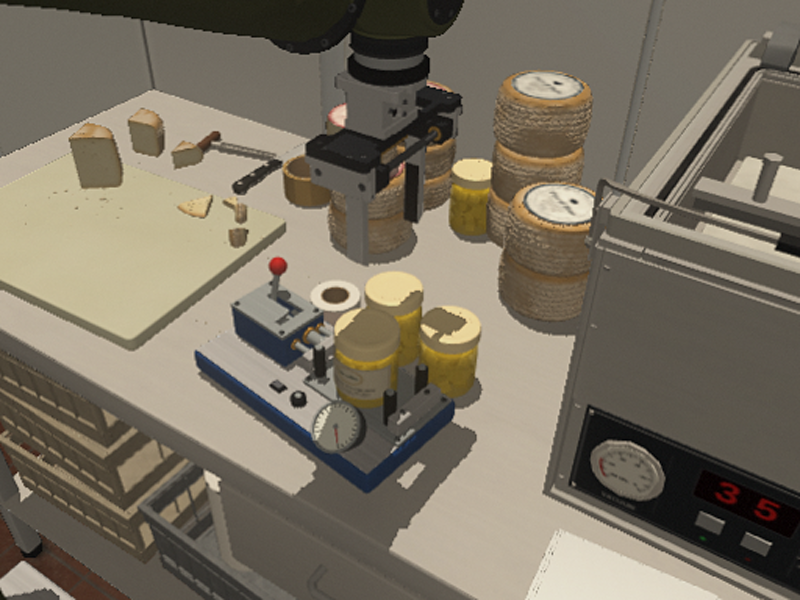

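View pics/side1.png

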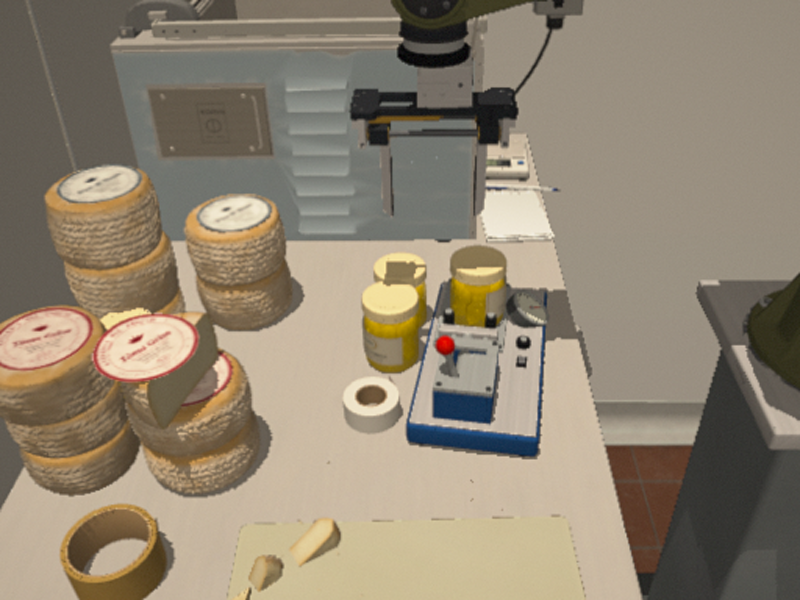

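```bash
python3 - <<'E'
from h import *
for n,(x,y,w,h) in {'scene':(115,155,185,165),'side':(250,150,110,150)}.items():
    c=load(n);I=c['img'].astype(int)
    m=(I[...,2]>140)&(I[...,1]<70)&(I[...,0]<70)
    sub=np.zeros_like(m);sub[y:y+h,x:x+w]=m[y:y+h,x:x+w]
    v,u=np.nonzero(sub);print(n,'knob px',u.mean(),v.mean(),len(u),'extent',u.min(),u.max(),v.min(),v.max(),at_z(c,u.mean(),v.mean(),122),at_d(c,int(u.mean()),int(v.mean())))
    cv2.imwrite(f'pics/{n}c.png',cv2.resize(c['img'][y:y+h,x:x+w],None,fx=4,fy=4,interpolation=cv2.INTER_CUBIC))
s=.64
for n,P in {'scene':[(197,357,'fl'),(368,478,'fr'),(453,405,'br')],'side':[(410,430,'bl'),(538,440,'fl')]}.items():
    for u,v,t in P: print(n,t,at_z(load(n),u*s,v*s,36).round(1))
E
```

```text
scene knob px 177.11111111111111 167.6 45 extent 173 181 165 170 [544.45224447 151.07852285 122.        ] [535.34947062 142.90937362 131.94706311]
side knob px 284.2736842105263 219.66315789473686 95 extent 279 290 215 224 [538.92913787 144.77705232 122.        ] [539.5978715  152.67651876 129.91522206]
scene fl [429.7 187.9  36. ]
scene fr [392.2 -83.8  36. ]
scene br [ 529.4 -106.    36. ]
side bl [576.7 191.9  36. ]
side fl [436.5 206.4  36. ]
```

View pics/scenec.png

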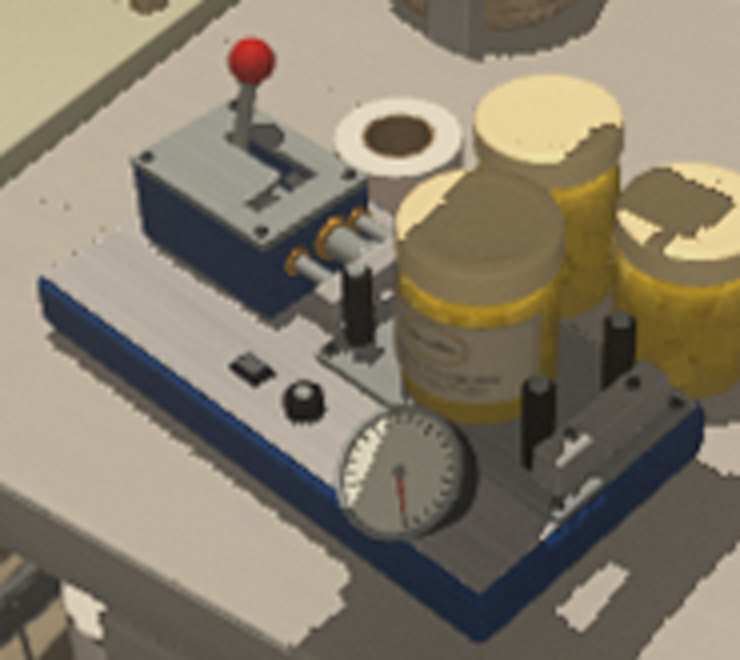

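View pics/sidec.png

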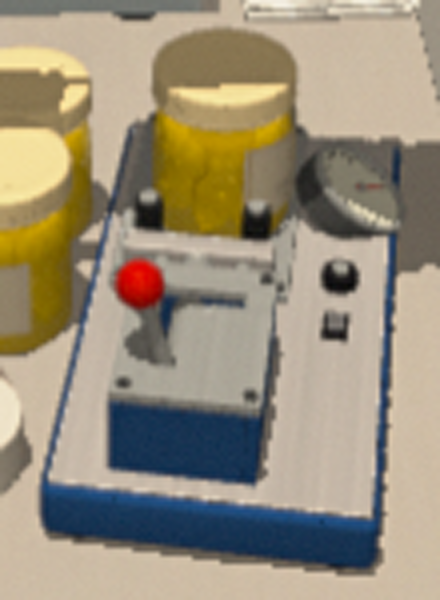

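```bash
cat >> h.py <<'E'
def proj(c,P):
    Rm=rot(c);K=np.array([[c['fx'],0,c['cx']],[0,c['fy'],c['cy']],[0,0,1.]])
    return cv2.projectPoints(np.atleast_2d((np.atleast_2d(P)-c['eye'])@Rm),np.zeros(3),np.zeros(3),K,np.array(c['dist'],float))[0][:,0]
def w(p,X):
    a=p[2];X=np.atleast_2d(X).astype(float)
    return np.c_[p[0]+np.cos(a)*X[:,0]-np.sin(a)*X[:,1],p[1]+np.sin(a)*X[:,0]+np.cos(a)*X[:,1],X[:,2]]
E
python3 - <<'E'
from h import *
from scipy.optimize import least_squares
O={'scene':((115,155),[(-95,165,36,42,280),(-95,-125,36,480,595),(55,-125,36,702,408),(-40,150,83,135,162),(-40,58,83,262,245),(26,58,83,370,178)],(251,60)),
'side':((250,150),[(55,165,36,45,487),(-95,165,36,380,522),(26,150,83,110,400),(-40,150,83,262,406),(-95,-125,36,398,138),(55,-125,36,135,125)],(140,284))}
def f(q):
    r=[]
    for n,(o,P,k) in O.items():
        P=np.array(P,float);c=load(n)
        d=proj(c,w(q,P[:,:3]))-(np.array(o)+P[:,3:]/4)
        e=proj(c,w(q,[[16,125-q[3],122]]))-(np.array(o)+np.array(k)/4)
        r+=[d,e]
    return np.vstack(r).ravel()
s=least_squares(f,[500,50,.1,5],loss='soft_l1');print(s.x,'\n',f(s.x).reshape(-1,2).round(1))
p=s.x
print('axes x',w([0,0,p[2]],[[1,0,0]]),'knob',w(p,[[16,125-p[3],122],[16,80,122],[-44,80,105]]).round(1))
c=load('scene')
# jar lid depth check + depth check of housing/base heights
for n,o,u,v in [('scene',(115,155),180,180),('scene',(115,155),130,270),('scene',(115,155),480,190),('scene',(115,155),550,110),('side',(250,150),320,440),('side',(250,150),225,100),('side',(250,150),200,370)]:
    print(n,u,v,at_d(load(n),o[0]+u//4,o[1]+v//4))
E
```

```text
[ 5.03464196e+02  2.61558109e+01 -1.49455696e-01  1.04201047e+00] 
 [[-3.9 -0.9]
 [-0.2  2.6]
 [ 2.  -1.2]
 [-2.  -1. ]
 [-0.5 -0.2]
 [-1.1 -0.7]
 [-1.   0.1]
 [-2.  -1. ]
 [ 0.5 -0.2]
 [-0.6 -3.1]
 [-0.  -0.6]
 [ 0.7 -0.7]
 [-1.8 -3.2]
 [-0.  -0.8]]
axes x [[ 0.98885227 -0.14889992  0.        ]] knob [[537.7 146.3 122. ]
 [531.2 102.9 122. ]
 [471.9 111.8 105. ]]
scene 180 180 [486.44697217 147.89543867  84.13209383]
scene 130 270 [463.97846778 166.67098771  37.24996705]
scene 480 190 [511.5082098   -2.69056135 130.63958222]
scene 550 110 [609.62658731  25.11441896  99.95026919]
side 320 440 [456.32563335 154.67140714  36.8898454 ]
side 225 100 [495.74492137  20.0093278  129.4348638 ]
side 200 370 [511.51373894 158.25654557  83.13923773]
```

Call:
{"fn": "arm_command", "kwargs": {"plan": [[-1,0,0,0,0.15],[-1,0.03,-0.0055,0,0],[-1,0.03,-0.0055,0,0],[-1,0.03,-0.0055,0,0],[-1,0.03,-0.0055,0,0],[-1,0.03,-0.0055,0,0],[-1,0.03,-0.006,0,0],[-1,0,0,0.03,0],[-1,0,0,0,0],[-1,0,0,0,0]], "newtons": 20}}

```text
clock: 1.35
eef_pos: [544.1, 182.8, 176.3]
eef_rot: [3.141, -0.0, 1.42]
wrist_force: [-0.3, -0.3, -0.4]
finger_gap: 0.8
finger_force: 0.0
```

```bash
cat >> h.py <<'E'
P0=(503.46,26.16,-.1495)
def tf(X):
    X=np.array(X,float);a=P0[2];d=X[:2]-P0[:2]
    return np.array([np.cos(a)*d[0]+np.sin(a)*d[1],-np.sin(a)*d[0]+np.cos(a)*d[1],X[2]]).round(1)
def st():
    s=manip.read_state();print(s['clock'],'tester',tf(s['eef_pos']),'yaw',s['eef_rot'].round(3),'F',s['wrist_force'].round(1),s['finger_gap'])
E
python3 - <<'E'
from h import *
st();c=snap('wrist');snap('side')
cv2.imwrite('pics/w1.png',cv2.resize(c['img'],(800,600),interpolation=cv2.INTER_CUBIC))
X=np.array([[16,124,122],[-40,150,83],[-40,58,83],[26,58,83],[26,150,83],[-95,165,36],[55,165,36],[0,80,83]])
print((proj(c,w(P0,X))/.64).round(0))
E
```

```text
1.35 tester [ 16.8 160.9 176.3] yaw [ 3.141 -0.     1.42 ] F [-0.3 -0.3 -0.4] 0.8037762615128676
[[407. 384.]
 [312. 313.]
 [319. 451.]
 [423. 451.]
 [424. 313.]
 [242. 270.]
 [466. 270.]
 [382. 420.]]
```

View pics/w1.png

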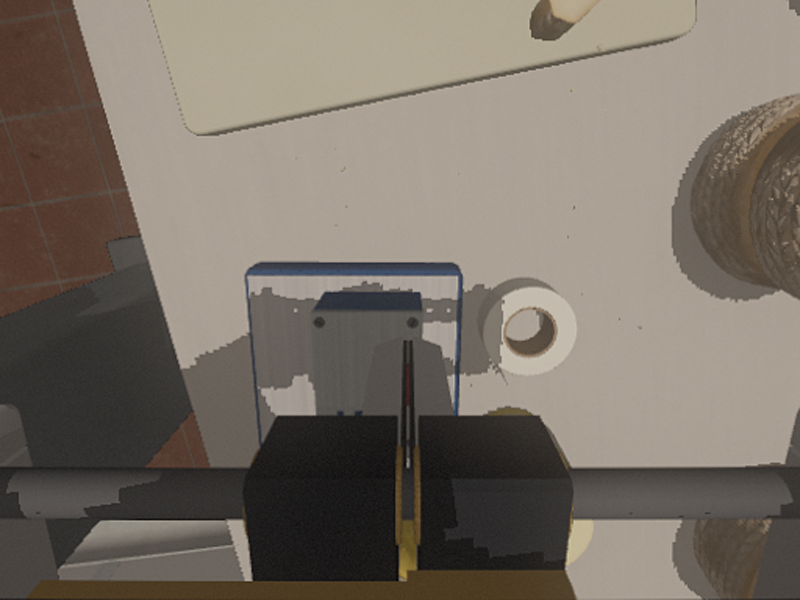

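Call:
{"fn": "arm_command", "kwargs": {"plan": [[-1,0,0,0.03,0],[-1,0,0,0.03,0],[-1,0,-0.001,0.018,0],[-1,-0.006,0,0,0],[-1,-0.006,0,0,0],[-1,-0.005,0,0,0],[-1,-0.005,0,0,0],[-1,-0.005,0,0,0],[-1,0,0,0,0]]}}

```text
clock: 2.58
eef_pos: [538.8, 156.2, 97.7]
eef_rot: [3.141, -0.0, 1.421]
wrist_force: [1.2, 1.0, 0.7]
finger_gap: 0.5
finger_force: 0.7
```

```bash
python3 - <<'E'
from h import *
st();c=snap('side')
cv2.imwrite('pics/s2.png',cv2.resize(c['img'][120:300,230:380],(667,800))[:600])
E
```

```text
2.575 tester [ 15.6 133.8  97.7] yaw [ 3.141 -0.     1.421] F [1.2 1.  0.7] 0.45333662428345955
```

View pics/s2.png

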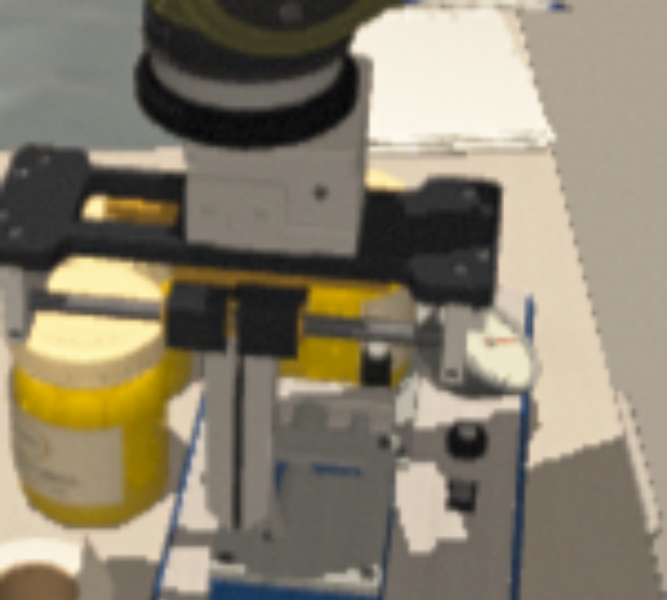

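Call:
{"fn": "arm_command", "kwargs": {"plan": [[-1,-0.004,0,0,0],[-1,-0.004,0,0,0],[-1,-0.004,0,0,0],[-1,-0.004,0,0,0],[-1,-0.004,0,0,0]]}}

```text
clock: 3.25
eef_pos: [535.7, 136.8, 97.4]
eef_rot: [-3.142, -0.001, 1.421]
wrist_force: [0.9, 7.1, 2.1]
finger_gap: 0.3
finger_force: 3.6
```

```bash
python3 - <<'E'
from h import *
st()
E
```

```text
3.25 tester [ 15.4 114.2  97.4] yaw [-3.142e+00 -1.000e-03  1.421e+00] F [0.9 7.1 2.1] 0.2917679623201773
```

Contact confirmed (~7 N). Continue.

Call:
{"fn": "arm_command", "kwargs": {"plan": [[-1,-0.003,0,0,0],[-1,-0.003,0,0,0],[-1,-0.003,0,0,0]]}}

```text
clock: 3.62
eef_pos: [534.4, 128.1, 97.5]
eef_rot: [3.142, -0.001, 1.421]
wrist_force: [1.4, 8.3, 1.7]
finger_gap: 0.2
finger_force: 4.1
```

Call:
{"fn": "arm_command", "kwargs": {"plan": [[-1,-0.002,0,0,0],[-1,-0.002,0,0,0]]}}

```text
clock: 3.88
eef_pos: [533.8, 124.2, 97.5]
eef_rot: [-3.142, -0.001, 1.421]
wrist_force: [1.4, 7.8, 1.4]
finger_gap: 0.2
finger_force: 4.0
```

Call:
{"fn": "arm_command", "kwargs": {"plan": [[-1,-0.002,0,0,0]]}}

```text
clock: 4.0
eef_pos: [533.5, 122.2, 97.5]
eef_rot: [-3.142, -0.001, 1.421]
wrist_force: [1.7, 9.6, 2.3]
finger_gap: 0.5
finger_force: 4.7
```

Call:
{"fn": "arm_command", "kwargs": {"plan": [[-1,-0.0015,0,0,0]]}}

```text
clock: 4.12
eef_pos: [533.3, 121.5, 97.6]
eef_rot: [3.141, -0.003, 1.421]
wrist_force: [2.5, 18.7, 1.8]
finger_gap: 0.4
finger_force: 9.5
```

Call:
{"fn": "arm_command", "kwargs": {"plan": [[-1,-0.0015,0,0,0]]}}

```text
clock: 4.25
eef_pos: [533.3, 121.0, 97.7]
eef_rot: [3.141, -0.004, 1.421]
wrist_force: [4.7, 27.3, 0.3]
finger_gap: 0.5
finger_force: 13.5
```

Call:
{"fn": "arm_command", "kwargs": {"plan": [[-1,-0.0015,0,0,0]]}}

```text
clock: 4.38
eef_pos: [533.3, 120.6, 97.7]
eef_rot: [3.14, -0.006, 1.421]
wrist_force: [5.7, 35.8, -1.6]
finger_gap: 0.6
finger_force: 17.7
```

```bash
python3 - <<'E'
from h import *
st();c=snap('scene')
I=c['img'].astype(int)[150:240,150:240];v,u=np.nonzero((I[...,2]>120)&(I[...,1]<60)&(I[...,0]<60))
if len(u): print('red',u.min()+150,u.max()+150,v.min()+150,v.max()+150)
for t in range(70,95,4): print(t,proj(c,w(P0,[[16,t,122]])).round(1))
cv2.imwrite('pics/sc2.png',cv2.resize(c['img'][150:270,125:285],(800,600),interpolation=cv2.INTER_CUBIC))
E
```

```text
4.375 tester [15.4 97.8 97.7] yaw [ 3.14  -0.006  1.421] F [ 5.7 35.8 -1.6] 0.6394665062322581
red 193 194 179 180
70 [[196.9 181.8]]
74 [[195.4 180.9]]
78 [[193.8 180.1]]
82 [[192.3 179.2]]
86 [[190.8 178.3]]
90 [[189.3 177.4]]
94 [[187.8 176.5]]
```

View pics/sc2.png

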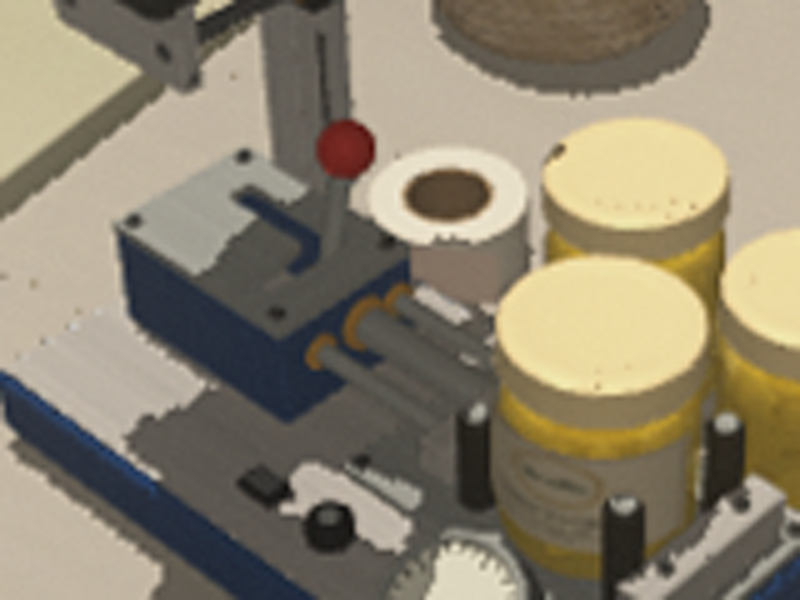

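Call:
{"fn": "arm_command", "kwargs": {"plan": [[-1,0.01,0,0,0],[-1,0.014,0,0,0],[-1,0,0.018,0.003,0],[-1,0,0.02,0,0],[-1,-0.02,0,0,0],[-1,-0.02,0,0,0],[-1,0,0,0,0]]}}

```text
clock: 5.3
eef_pos: [567.5, 94.3, 94.6]
eef_rot: [-3.141, 0.0, 1.419]
wrist_force: [0.3, 0.9, 0.5]
finger_gap: 0.6
finger_force: 0.0
```

```bash
python3 - <<'E'
from h import *
st()
E
```

```text
5.3 tester [53.2 76.9 94.6] yaw [-3.141  0.     1.419] F [0.3 0.9 0.5] 0.5615674612532086
```

Call:
{"fn": "arm_command", "kwargs": {"plan": [[-1,0.001,-0.005,0,0],[-1,0,-0.005,0,0],[-1,0,-0.004,0,0],[-1,0,-0.003,0,0],[-1,0,-0.003,0,0],[-1,0,-0.003,0,0]]}}

```text
clock: 6.05
eef_pos: [545.3, 100.3, 94.5]
eef_rot: [3.141, -0.0, 1.421]
wrist_force: [0.9, -0.6, 0.9]
finger_gap: 0.6
finger_force: 0.5
```

Call:
{"fn": "arm_command", "kwargs": {"plan": [[-1,0,-0.003,0,0],[-1,0,-0.003,0,0],[-1,0,-0.003,0,0]]}}

```text
clock: 6.42
eef_pos: [536.3, 101.7, 94.4]
eef_rot: [-3.142, -0.0, 1.421]
wrist_force: [0.7, 0.3, 0.6]
finger_gap: 0.5
finger_force: 0.3
```

```bash
python3 - <<'E'
from h import *
st()
E
```

```text
6.425 tester [21.2 79.6 94.4] yaw [-3.142 -0.     1.421] F [0.7 0.3 0.6] 0.49395491372524314
```

```bash
cat >> h.py <<'E'
def knob():
    for n in ['scene','side']:
        c=snap(n);I=c['img'].astype(int);x0,y0=(150,150) if n=='scene' else (260,180)
        I=I[y0:y0+90,x0:x0+90];v,u=np.nonzero((I[...,2]>80)&(I[...,1]<.45*I[...,2])&(I[...,0]<.45*I[...,2]))
        if len(u): print(n,len(u),u.mean()+x0,v.mean()+y0)
        for x,z in [(16,122),(0,124),(-20,121),(-44,105)]: print(x,proj(c,w(P0,[[x,78,z]])).round(1))
E
python3 -c "
from h import *
knob()"
```

```text
scene 95 186.0421052631579 182.33684210526314
16 [[193.8 180.1]]
0 [[187.3 183.1]]
-20 [[179.2 189.5]]
-44 [[169.7 202.8]]
side 110 297.8272727272727 205.66363636363636
16 [[288.4 204. ]]
0 [[297.4 203.9]]
-20 [[308.6 206.3]]
-44 [[321.7 214.6]]
```

Call:
{"fn": "arm_command", "kwargs": {"plan": [[-1,0,-0.003,0,0],[-1,0,-0.003,0,0],[-1,0,-0.003,0,0],[-1,0,-0.003,0,0],[-1,0,-0.003,0,0],[-1,0,-0.003,0,0],[-1,0,-0.003,0,0],[-1,0,-0.003,0,0]]}}

```text
clock: 7.52
eef_pos: [512.6, 105.3, 94.4]
eef_rot: [-3.142, 0.0, 1.421]
wrist_force: [0.8, 0.2, -0.6]
finger_gap: 0.8
finger_force: 0.2
```

Call:
{"fn": "arm_command", "kwargs": {"plan": [[-1,0,-0.003,0,0],[-1,0,-0.003,0,0],[-1,0,-0.003,0,0]]}}

```text
clock: 7.9
eef_pos: [503.7, 106.6, 94.5]
eef_rot: [3.142, -0.0, 1.421]
wrist_force: [0.8, -0.2, -0.0]
finger_gap: 0.8
finger_force: 0.2
```

```bash
python3 - <<'E'
from h import *
st();knob()
E
```

```text
7.9 tester [-11.7  79.6  94.5] yaw [ 3.142 -0.     1.421] F [ 0.8 -0.2 -0. ] 0.8185336957577255
scene 100 172.81 195.19
16 [[193.8 180.1]]
0 [[187.3 183.1]]
-20 [[179.2 189.5]]
-44 [[169.7 202.8]]
side 111 316.3063063063063 212.16216216216216
16 [[288.4 204. ]]
0 [[297.4 203.9]]
-20 [[308.6 206.3]]
-44 [[321.7 214.6]]
```

Call:
{"fn": "arm_command", "kwargs": {"plan": [[-1,0,-0.002,0,0],[-1,0,-0.002,0,0]]}}

```text
clock: 8.25
eef_pos: [499.8, 107.2, 94.4]
eef_rot: [-3.142, 0.0, 1.421]
wrist_force: [0.0, 0.1, 0.1]
finger_gap: 0.5
finger_force: 0.2
```

Call:
{"fn": "arm_command", "kwargs": {"plan": [[-1,0,-0.002,0,0]]}}

```text
clock: 8.38
eef_pos: [497.8, 107.5, 94.4]
eef_rot: [-3.142, 0.0, 1.421]
wrist_force: [1.4, 0.3, -0.3]
finger_gap: 0.8
finger_force: 0.2
```

Call:
{"fn": "arm_command", "kwargs": {"plan": [[-1,0,-0.0015,0,0]]}}

```text
clock: 8.5
eef_pos: [496.4, 107.7, 94.5]
eef_rot: [3.142, 0.0, 1.421]
wrist_force: [0.0, -0.6, 1.2]
finger_gap: 0.7
finger_force: 0.2
```

Call:
{"fn": "arm_command", "kwargs": {"plan": [[-1,0,-0.0015,0,0]]}}

```text
clock: 8.62
eef_pos: [494.9, 107.9, 94.4]
eef_rot: [-3.142, 0.0, 1.421]
wrist_force: [0.5, -0.5, -0.7]
finger_gap: 0.5
finger_force: 0.2
```

```bash
python3 - <<'E'
from h import *
st();knob()
E
```

```text
8.625 tester [-20.7  79.6  94.4] yaw [-3.142  0.     1.421] F [ 0.5 -0.5 -0.7] 0.46021463488000947
scene 99 169.34343434343435 200.86868686868686
16 [[193.8 180.1]]
0 [[187.3 183.1]]
-20 [[179.2 189.5]]
-44 [[169.7 202.8]]
side 106 320.95283018867923 215.69811320754718
16 [[288.4 204. ]]
0 [[297.4 203.9]]
-20 [[308.6 206.3]]
-44 [[321.7 214.6]]
```

Almost at the end; push until the stop is felt.

Call:
{"fn": "arm_command", "kwargs": {"plan": [[-1,0,-0.0015,0,0]]}}

```text
clock: 8.85
eef_pos: [493.6, 108.2, 94.5]
eef_rot: [3.141, -0.0, 1.421]
wrist_force: [2.2, -0.3, -0.3]
finger_gap: 0.5
finger_force: 0.5
```

Call:
{"fn": "arm_command", "kwargs": {"plan": [[-1,0,-0.0015,0,0]]}}

```text
clock: 8.98
eef_pos: [492.4, 108.3, 94.4]
eef_rot: [3.14, -0.0, 1.421]
wrist_force: [8.8, 0.2, -7.4]
finger_gap: 0.7
finger_force: 4.2
```

Call:
{"fn": "arm_command", "kwargs": {"plan": [[-1,0,-0.0015,0,0]]}}

```text
clock: 9.1
eef_pos: [491.7, 108.4, 94.4]
eef_rot: [3.138, -0.0, 1.421]
wrist_force: [16.4, -2.1, -13.7]
finger_gap: 1.0
finger_force: 7.9
```

Call:
{"fn": "arm_command", "kwargs": {"plan": [[-1,0,-0.0015,0,0]]}}

```text
clock: 9.22
eef_pos: [491.1, 108.5, 94.3]
eef_rot: [3.136, -0.001, 1.421]
wrist_force: [25.4, -2.2, -20.2]
finger_gap: 0.5
finger_force: 12.1
```

```bash
python3 - <<'E'
from h import *
st();knob()
E
```

```text
9.225 tester [-24.4  79.6  94.3] yaw [ 3.136e+00 -1.000e-03  1.421e+00] F [ 25.4  -2.2 -20.2] 0.5201751062574135
scene 100 168.11 202.95
16 [[193.8 180.1]]
0 [[187.3 183.1]]
-20 [[179.2 189.5]]
-44 [[169.7 202.8]]
side 104 322.6057692307692 217.0480769230769
16 [[288.4 204. ]]
0 [[297.4 203.9]]
-20 [[308.6 206.3]]
-44 [[321.7 214.6]]
```

Call:
{"fn": "arm_command", "kwargs": {"plan": [[-1,0,0.01,0,0],[-1,0,0.02,0,0],[-1,0,0.02,-0.01,0],[-1,0,0,-0.05,0],[-1,0,0,-0.05,0],[-1,0.05,0,0,0],[-1,0.05,0,0,0],[-1,0,0,0,0],[-1,0,0,0,0]]}}

```text
clock: 10.45
eef_pos: [553.3, 199.8, 204.2]
eef_rot: [-3.141, 0.0, 1.421]
wrist_force: [-0.2, -0.7, -0.2]
finger_gap: 0.8
finger_force: 0.0
```

```bash
python3 - <<'E'
from h import *
st();knob();c=load('scene')
cv2.imwrite('pics/end.png',cv2.resize(c['img'][150:300,115:300],(740,600),interpolation=cv2.INTER_CUBIC))
E
```

```text
10.45 tester [ 23.4 179.2 204.2] yaw [-3.141  0.     1.421] F [-0.2 -0.7 -0.2] 0.7926938908617369
scene 107 168.39252336448598 201.88785046728972
16 [[193.8 180.1]]
0 [[187.3 183.1]]
-20 [[179.2 189.5]]
-44 [[169.7 202.8]]
side 103 321.7864077669903 216.4466019417476
16 [[288.4 204. ]]
0 [[297.4 203.9]]
-20 [[308.6 206.3]]
-44 [[321.7 214.6]]
```

View pics/end.png

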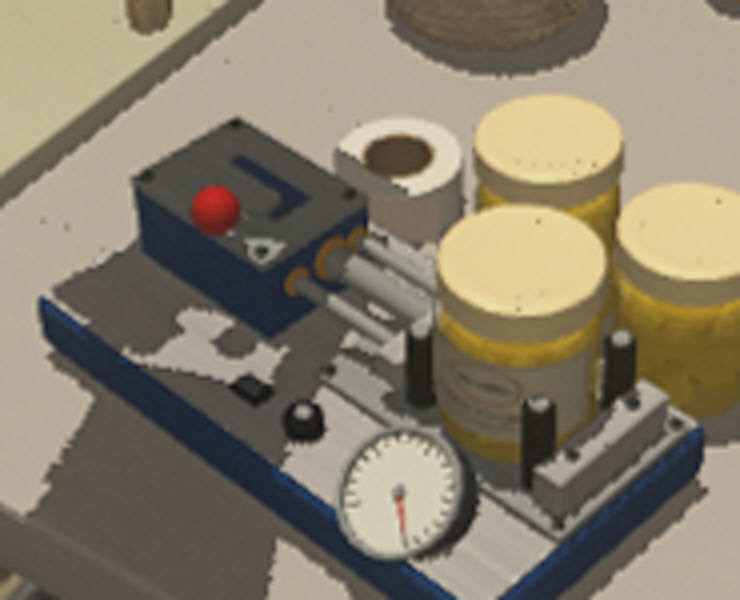

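```bash
python3 -c "
from h import *
print(ticket.sign_off())"
```

```text
the job is handed in; nothing more can be done
None
```

The job is handed in: the camera shows the handle at the end of the cross leg, still there after I backed the arm off, and the jar upright and, as far as the picture shows, against the two posts; I touched neither the other jars nor the label roll.

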